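Put the steel tins back in size order

ROBOT

A 7-joint arm with a two-finger parallel gripper is mounted at the origin on the work surface. World frame = base frame: x ahead of the robot, y to its left, z up, the work surface at z = 0. Lengths are in m, angles in rad, forces in N, time in s.
With the tool pointing down it reaches from about 0.4 to 0.85 m from the base axis. Payload 10.4 kg.
Tool frame: the origin (TCP) lies between the finger pads; the fingertips stand 14 mm ahead of it and the grasp point (between the pads) lies 5 mm behind it (r.finger_overhang is the z of the fingertips in the tool frame, in m); z points along the fingers, y is the line along which they close (so a half turn about z gives the same grasp; the last joint's range is limited). The gripper opens to 87 mm and grips with 3 to 60 N. Pads are 19 mm wide; open, the fingers measure 117 mm over their backs; the gripper's body (75 mm by 190 mm) begins 51 mm behind the grasp point.
Start: joints at [-1.179, 0.332, -0.065, 1.46, 0.022, 1.35, -0.088], TCP at [0.252, 0.572, 0.237] pointing down, gripper open.
Joint ranges: [-2.6, 2.6], [-0.5, 2.12], [-1.47, 1.34], [0.16, 2.42], [-1.27, 4.41], [0.06, 2.06], [-2.6, 2.6]. Speed limits (rad/s): [2.22, 2.22, 2.79, 2.79, 3.14, 3.14, 3.14].

INTERFACE

Orientations are given as a unit quaternion [x, y, z, w].
In Python, from bench import r, optics gives the robot as it stands.
- The arm moves only by the shell command python3 -m pendant 'ROWS' [FORCE]. ROWS is JSON, a list of rows, each a list of 7 numbers: the closure, from -1 (fully open) to 1 (shut), then the shift along the tool's x, y, z scaled (see below), then the turn, a rotation vector about the tool's x, y, z scaled (see below). In form: [[grip, x, y, z, rx, ry, rz], ...]. A call has 1 to 8 rows; each row is the pose to reach, as a shift and turn from the pose commanded when the call began, along the tool's axes at that moment; what a row does not reach only later rows make up. The controller multiplies each number of a shift by 0.3 m and each number of a turn by 120 degrees. A row lasts 1/8 s, in which the tool goes at most 62.5 mm and 10.7 degrees, less where a joint would pass 70% of its speed; a pose out of reach is approached as far as the arm can. A call with a number of a shift or a turn outside -1 to 1 is refused whole. A call with a gripper value outside its range is refused whole. The fingers move at their own pace and stop on an object; FORCE is the grip in N (left out, the last holds). Time passes only in rows, so rows that repeat a pose let the fingers close. It gives the time, the measured TCP pose, the force, the opening and the grip force at its end, in the units of the state.
- r.read_state(): the state, without advancing time (a new reading comes with each control period).
- optics.camera(name): name is "scene" or "top"; returns a dict with "pixels" (480x640x3 uint8, red, green, blue), "vfov" (degrees; the focal length in pixels is half the picture's height over the tangent of half this angle, whatever the lens; pixels are square), "cx", "cy" (the principal point, pixels), "D" ([k1, k2, p1, p2, k3] as OpenCV has them; the pictures are not rectified), "rvec" (rotation vector, rad) and "tvec" (3), from world to camera coordinates, as OpenCV has them. Camera axes: x right, y down, z forward; pixel columns grow to the right and rows downward; lengths in m; the calibration is good to about 2 mm. A picture is of the moment at which its call begins. There is no depth.
- r.close_job(): hands the job in; it is judged then, once.
The state is a dict: "time": time; "joint_positions": joint angles; "joint_vel": joint speeds; "joint_torque": joint torques, N m; "ee_pos": TCP position; "eef_rot": TCP orientation; "ft_force": force on the tool from outside, world axes, zero at the start; "torque": the same for the moment, N m; "width": finger opening in m; "grip_force": force on a finger pad.
Only numpy, scipy, OpenCV 4.12 (cv2) and the standard library are available. Lean on these libraries where they do the work, as an engineer would, in place of code of your own. Each camera call takes 0.05 s, during which the arm holds its last target. There are 200 camera calls.

TASK

The four steel tins in the white organiser have been put back in the wrong compartments. Rearrange them so that they run by size, the largest in the compartment nearest the cooktop and the smallest at the far end, each upright on the floor of its own compartment. Set the tins down rather than dropping them, keep them off the cooktop (there is room on the quartz for one that has to wait), and leave the green glass jar where it is.

Things in the scene. Friction and masses are not known exactly. Their poses are not given: they have to be found in the camera images.
- tin_1: the smallest of four plain round steel tins, an upright cylinder with its flat lid fixed on: 40 mm in diameter, 48 mm high, 70 g or so. Origin: centre of its underside, z up its axis. It starts in a wrong compartment.
- tin_2: the second smallest of four plain round steel tins, an upright cylinder with its flat lid fixed on: 48 mm in diameter, 61 mm high, 110 g or so. Origin: centre of its underside, z up its axis. It starts in a wrong compartment.
- tin_3: the second largest of four plain round steel tins, an upright cylinder with its flat lid fixed on: 56 mm in diameter, 74 mm high, 160 g or so. Origin: centre of its underside, z up its axis. It starts in a wrong compartment.
- tin_4: the largest of four plain round steel tins, an upright cylinder with its flat lid fixed on: 64 mm in diameter, 87 mm high, 220 g or so. Origin: centre of its underside, z up its axis. It starts in a wrong compartment.
- cell_a: open compartment on the white organiser, 80 mm square inside, 1.5 mm walls 7 mm high. Origin: centre of its inner floor, 66 mm above the quartz; y along the row, x to the organiser's back, away from the robot. The +y end of the row of four (pitch 83 mm: cell_a, b, c, d).
- cell_b: open compartment on the white organiser, 80 mm square inside, 1.5 mm walls 7 mm high. Origin: centre of its inner floor, 66 mm above the quartz; y along the row, x to the organiser's back, away from the robot. Second from the cell_a end. The organiser is a fixed box 100 mm deep (x), 348 mm long (y), its deck 64 mm high under the compartments.
- cell_c: open compartment on the white organiser, 80 mm square inside, 1.5 mm walls 7 mm high. Origin: centre of its inner floor, 66 mm above the quartz; y along the row, x to the organiser's back, away from the robot. Third from the cell_a end. The organiser's tilt-out front bin may stand ajar, up to 25 mm out on the robot's side; it is not needed.
- cell_d: open compartment on the white organiser, 80 mm square inside, 1.5 mm walls 7 mm high. Origin: centre of its inner floor, 66 mm above the quartz; y along the row, x to the organiser's back, away from the robot. The -y end. The quartz before the organiser, on the robot's side, is always clear 80 to 200 mm from the row's centre line, along its middle 200 mm.
- cooktop: black glass-top cooktop with two ring-marked zones, 510 mm (x) by 300 mm (y), lying flat on the quartz, 6 mm high, fixed; on its far zone stands a lidded steel pot, 120 mm high. Origin: centre of its underside. It is at the left (+y, about +0.47) or at the right (-y, about -0.47) of the organiser; a wooden chopping board 380 x 250 x 18 mm with a spatula lies on the other side.
- jar: green glass jar with a wooden cap, 72 mm in diameter, 115 mm high, loose, standing behind the organiser, its axis 125 to 150 mm from the row's centre line. Origin: centre of its underside. Not to be moved. Beside it, also behind the organiser, lies a white ceramic spoon rest, 16 mm high.
Mind the look-alikes: they are no part of the job. Leave any brown or orange look-alike of the tin_1 alone.

How it is judged:
By the outcome, as a careful person would: the job done as asked, in the order asked, and still so for the second after the job is handed in, with the robot touching nothing.
It also fails if it takes over 115 s, if anything falls off the work surface, if the arm or the gripper's body presses on something with over 40 N, if the wrist force passes 120 N, or if a joint passes its speed limit or range.

## Working session

There is one attempt and no reset: what is moved stays moved. The work goes in short steps, Python scripts to look and compute and a shell command to move; the robot and the scene stay as the last step left them, time stands still between calls to the robot, and variables do not carry over. Pictures are saved under pics/ and viewed, at most 14 in all, crops included, and the job is handed in when it is done.

```bash
mkdir -p pics; ls; cat > h.py <<'E'
import cv2,numpy as np
from bench import r,optics
from scipy.spatial.transform import Rotation as R
def cam(n):
    c=optics.camera(n);h,w=c["pixels"].shape[:2]
    f=h/2/np.tan(np.radians(c["vfov"])/2)
    c["K"]=np.array([[f,0,c["cx"]],[0,f,c["cy"]],[0,0,1]]);return c
def ray(c,uv,z):
    p=cv2.undistortPoints(np.array([[uv]],float),c["K"],np.array(c["D"],float))[0,0]
    M=cv2.Rodrigues(np.array(c["rvec"],float))[0];t=np.array(c["tvec"],float).ravel()
    o=-M.T@t;d=M.T@np.array([p[0],p[1],1]);return o+d*(z-o[2])/d[2]
def proj(c,P):
    return cv2.projectPoints(np.array(P,float).reshape(-1,3),np.array(c["rvec"],float),np.array(c["tvec"],float),c["K"],np.array(c["D"],float))[0][:,0]
E
python3 - <<'E'
from h import *
for n in("scene","top"):
    c=cam(n);cv2.imwrite(f"pics/{n}0.png",c["pixels"][...,::-1])
    M=cv2.Rodrigues(np.array(c["rvec"],float))[0];print(n,-M.T@np.array(c["tvec"]).ravel(),c["vfov"],c["D"])
s=r.read_state();print(s,R.from_quat(s["eef_rot"]).as_matrix().round(3))
E
```

```text
pics
scene [ 1.19250145 -0.28097155  0.88773496] 55.55432729398234 [-0.04840754  0.          0.          0.          0.        ]
top [0.35406309 0.01311504 1.34323375] 45.4727938820848 [-0.13899616  0.          0.          0.          0.        ]
{'time': 0.1, 'joint_positions': array([-1.17859662,  0.33282822, -0.06466983,  1.46090799,  0.02160714,
        1.34990966, -0.08850236]), 'joint_vel': array([-0.00036749,  0.00033442,  0.00182918, -0.00189841,  0.00063144,
       -0.00021483,  0.00191016]), 'joint_torque': array([ 1.25560637e-03, -6.24541354e+01,  2.46653898e-02, -3.90718853e+01,
       -6.13678806e-02,  3.65566649e-02,  5.67198947e-05]), 'ee_pos': array([0.25175878, 0.57166312, 0.23579703]), 'eef_rot': array([ 2.05920547e-01,  9.78568479e-01, -6.71437856e-04, -1.00336195e-04]), 'ft_force': array([-0.57180394,  0.20056986,  0.1932671 ]), 'torque': array([-0.04945227,  0.04570957, -0.00753877]), 'grip_force': 0.0, 'width': 0.08714714279511455} [[-0.915  0.403 -0.   ]
 [ 0.403  0.915 -0.001]
 [-0.    -0.001 -1.   ]]
```

View pics/scene0.png

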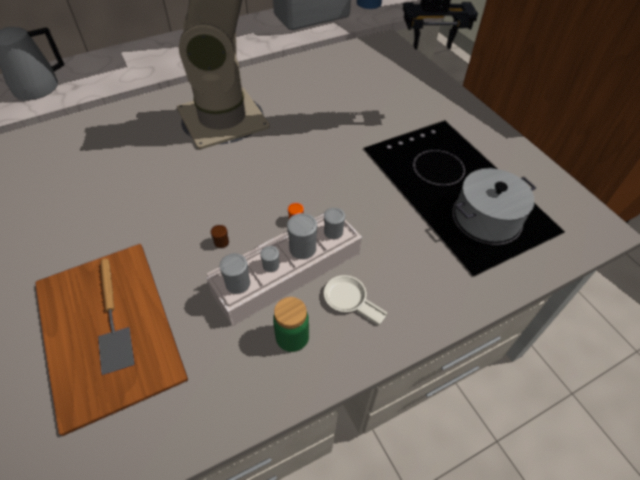

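View pics/top0.png

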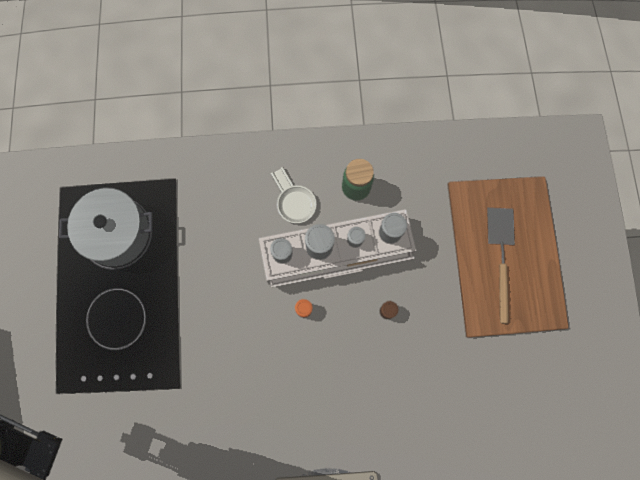

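The cooktop is on the left (+y), so the largest tin goes in cell_a (image left in the top view). The tins appear at about (282,250), (320,240), (356,236) and (394,227). The two look-alikes on the quartz are orange (304,309) and brown (389,310), and I'll leave both alone. I'll confirm this in a crop.

```bash
python3 - <<'E'
import cv2
a=cv2.imread("pics/top0.png")[150:330,240:440];cv2.imwrite("pics/top0c.png",cv2.resize(a,None,fx=4,fy=4,interpolation=cv2.INTER_CUBIC)[:600])
a=cv2.imread("pics/scene0.png")[195:325,195:375];cv2.imwrite("pics/scene0c.png",cv2.resize(a,None,fx=4.4,fy=4.4,interpolation=cv2.INTER_CUBIC))
E
```

```text
(no output)
```

View pics/top0c.png

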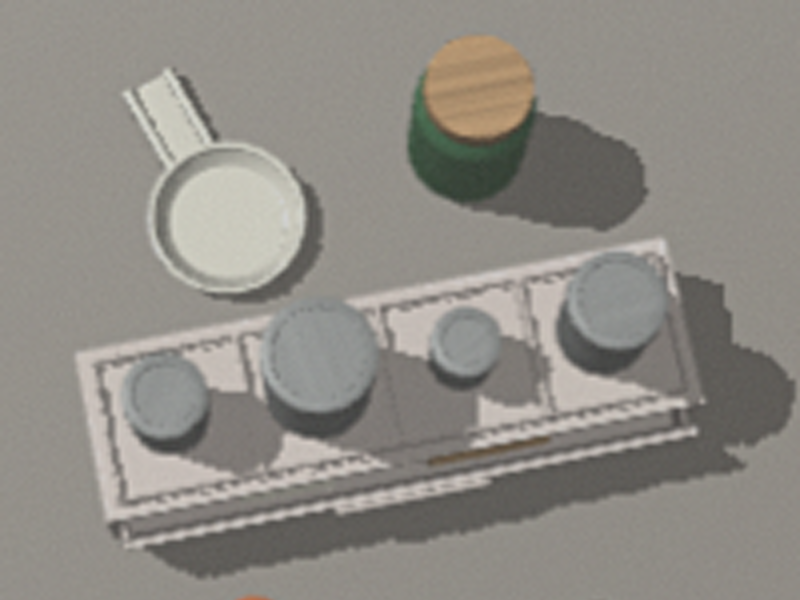

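View pics/scene0c.png

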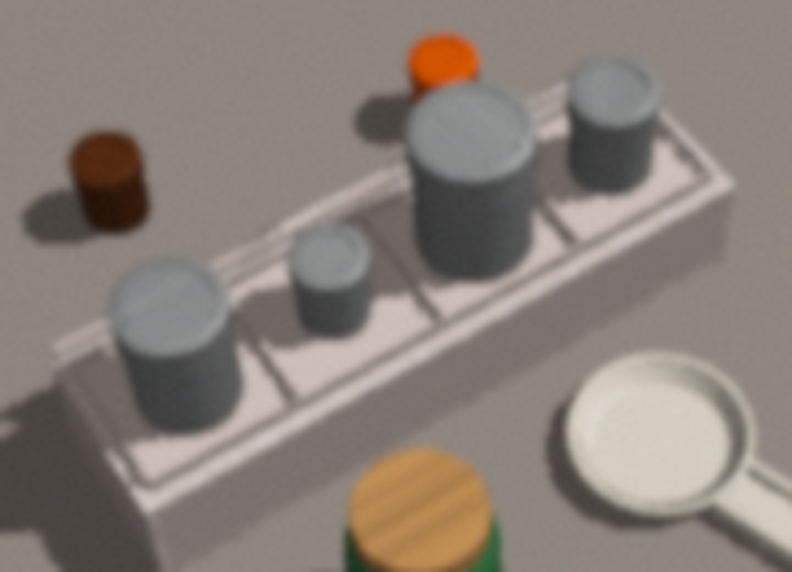

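```bash
python3 - <<'E'
from h import *
from scipy.optimize import least_squares
T=cam("top");S=cam("scene")
t=lambda u,v:(240+(u-1.5)/4,150+(v-1.5)/4)
s=lambda u,v:(195+(u-1.7)/4.4,195+(v-1.7)/4.4)
lids={2:((165,398),(612,93),.061),4:((319,356),(472,131),.087),1:((465,342),(330,255),.048),3:((617,302),(172,305),.074)}
for k,(a,b,h) in lids.items():print(k,ray(T,t(*a),.066+h).round(4),ray(S,s(*b),.066+h).round(4))
for z in(.064,.073):
  C=[ray(T,t(*p),z) for p in[(77,355),(664,240),(703,402),(112,520)]];print(z,np.round(C,4).tolist())
  print([ray(S,s(*p),z).round(4).tolist() for p in[(732,183),(152,495)]])
print("inner a",[ray(T,t(*p),.073).round(4).tolist() for p in[(97,362),(243,335),(380,308),(525,283),(122,502)]])
print("inner a scene",[ray(S,s(*p),.073).round(4).tolist() for p in[(710,180),(572,243),(436,320),(293,400),(140,483)]])
print("jar",ray(T,t(479,88),.115),ray(T,(304,309),.04),ray(T,(389,310),.04))
E
```

```text
2 [0.6131 0.0637 0.127 ] [0.617  0.0611 0.127 ]
4 [ 0.6249 -0.0206  0.153 ] [ 0.6279 -0.0221  0.153 ]
1 [ 0.6363 -0.1026  0.114 ] [ 0.6374 -0.1034  0.114 ]
3 [ 0.647  -0.1846  0.14  ] [ 0.6499 -0.1851  0.14  ]
0.064 [[0.655, 0.1153, 0.064], [0.7007, -0.2282, 0.064], [0.6034, -0.2407, 0.064], [0.5582, 0.1001, 0.064]]
[[0.6532, 0.1161, 0.064], [0.6931, -0.2225, 0.064]]
0.073 [[0.6529, 0.1146, 0.073], [0.6983, -0.2265, 0.073], [0.6017, -0.2389, 0.073], [0.5568, 0.0995, 0.073]]
[[0.6591, 0.1117, 0.073], [0.6986, -0.2232, 0.073]]
inner a [[0.6481, 0.1034, 0.073], [0.6582, 0.0195, 0.073], [0.6688, -0.0596, 0.073], [0.678, -0.1438, 0.073], [0.5666, 0.0934, 0.073]]
inner a scene [[0.6522, 0.1025, 0.073], [0.6563, 0.019, 0.073], [0.6683, -0.0631, 0.073], [0.6798, -0.1444, 0.073], [0.69, -0.2259, 0.073]]
jar [ 0.78281773 -0.12303359  0.115     ] [0.48901344 0.02255567 0.04      ] [ 0.47340584 -0.17063281  0.04      ]
```

Lid radii in the crop are about 42, 57, 35 and 50 px, so the order from the cooktop end is tin_2, tin_4, tin_1, tin_3. All of them sit near the centres of their cells. My plan is tin_2 to the quartz, then 4→a, 3→b, 1→d and 2→c, with the fingers closing across the row.

```bash
cat >> h.py <<'E'
V=np.array([.9913,.1315,0]);U=np.array([-.1315,.9913,0]);C0=np.array([.6293,-.0634,0])
RT=np.stack([U,V,[0,0,-1]],1)
def W(u,v,z): return C0+u*U+v*V+np.array([0,0,z])
def rc(p): d=np.array(p)-C0;return np.array([d@U,d@V,p[2]]).round(4)
def go(p):
    s=r.read_state();M=R.from_quat(s["eef_rot"]).as_matrix()
    print("row coords",rc(s["ee_pos"]),"t",s["time"],"shift",(M.T@(p-s["ee_pos"])/.3).round(3),"turn",np.degrees(R.from_matrix(M.T@RT).as_rotvec()/120).round(3))
E
python3 - <<'E'
from h import *
for p in((.615,.0624),(.6264,-.0214),(.6368,-.103),(.6485,-.1849)):print(rc([*p,0]))
go(W(.1255,.002,.25))
E
```

```text
[0.1266 0.0024 0.    ]
[0.042  0.0026 0.    ]
[-0.0402  0.0022  0.    ]
[-0.123   0.0031  0.    ]
row coords [ 0.6793 -0.2907  0.2361] t 0.2 shift [-1.793 -1.07  -0.045] turn [-0.     0.     0.489]
```

```bash
python3 -m pendant '[[-1,-0.17,-0.1,-0.03,0,0,0.08],[-1,-0.34,-0.2,-0.045,0,0,0.16],[-1,-0.5,-0.3,-0.045,0,0,0.24],[-1,-0.66,-0.4,-0.045,0,0,0.32],[-1,-0.8,-0.48,-0.045,0,0,0.4],[-1,-0.9,-0.535,-0.045,0,0,0.489],[-1,-0.9,-0.535,-0.045,0,0,0.489],[-1,-0.9,-0.535,-0.045,0,0,0.489]]'; python3 -c "
from h import *
go(W(.1255,.002,.25))"
```

```text
time: 1.2
ee_pos: [0.4337, 0.317, 0.2499]
eef_rot: [0.658, 0.753, -0.0, -0.0]
ft_force: [-0.2, -0.3, -0.1]
width: 0.0871
grip_force: 0.0
row coords [ 0.4028 -0.1438  0.2499] t 1.2 shift [-0.925  0.484 -0.001] turn [-0.    -0.     0.001]
```

```bash
python3 -m pendant '[[-1,-0.18,0.1,0,0,0,0],[-1,-0.36,0.2,0,0,0,0],[-1,-0.54,0.3,0,0,0,0],[-1,-0.72,0.4,0,0,0,0],[-1,-0.85,0.45,0,0,0,0],[-1,-0.925,0.484,0,0,0,0],[-1,-0.925,0.484,0,0,0,0],[-1,-0.925,0.484,0,0,0,0]]'; python3 -c "
from h import *
go(W(.1255,.002,.105))
c=cam('top');cv2.imwrite('pics/t1.png',cv2.resize(c['pixels'][130:330,220:440,::-1],None,fx=3,fy=3))"
```

```text
time: 2.2
ee_pos: [0.6143, 0.0624, 0.2497]
eef_rot: [0.658, 0.753, 0.0, -0.001]
ft_force: [0.2, 0.0, 0.1]
width: 0.0866
grip_force: 0.0
row coords [0.1267 0.0017 0.2497] t 2.2 shift [-0.004  0.001  0.482] turn [-0.    -0.     0.001]
```

View pics/t1.png

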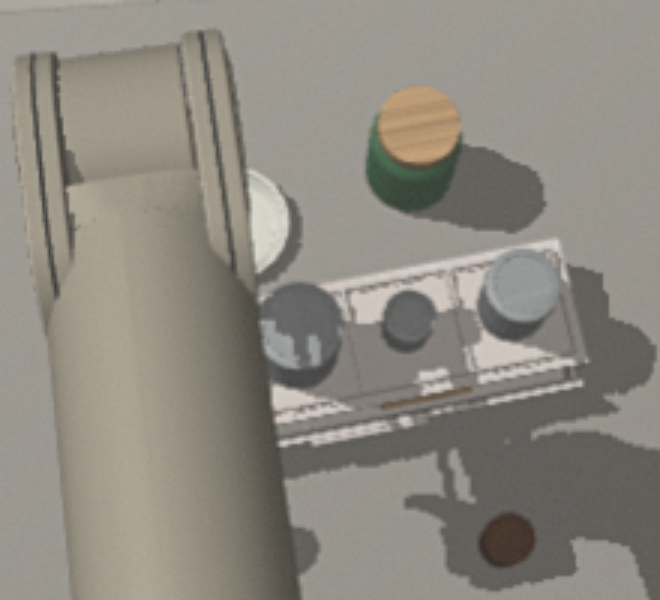

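The arm hides tin_2 from above; the other tins at (298,333), (410,320) and (520,287) and the jar haven't moved. Descending on tin_2.

```bash
python3 -m pendant '[[-1,-0.004,0,0.15,0,0,0],[-1,-0.004,0,0.28,0,0,0],[-1,-0.004,0,0.39,0,0,0],[-1,-0.004,0,0.46,0,0,0],[-1,-0.004,0,0.5,0,0,0],[-1,-0.004,0,0.5,0,0,0]]' && python3 -m pendant '[[1,0,0,0,0,0,0],[1,0,0,0,0,0,0],[1,0,0,0,0,0,0],[1,0,0,0,0,0,0],[1,0,0,0,0,0,0],[1,0,0,0,0,0,0]]' 20; python3 -c "
from h import *
go(W(.01,-.15,.16))"
```

```text
time: 3.0
ee_pos: [0.6144, 0.06, 0.0997]
eef_rot: [0.658, 0.753, -0.0, -0.0]
ft_force: [-0.2, 0.9, -0.3]
width: 0.0869
grip_force: 0.0
time: 3.75
ee_pos: [0.6149, 0.0591, 0.1001]
eef_rot: [0.659, 0.752, 0.0, 0.0]
ft_force: [-0.7, 0.3, 0.8]
width: 0.0477
grip_force: 20.0
row coords [0.1234 0.0019 0.1001] t 3.75 shift [-0.378 -0.506 -0.2  ] turn [ 0. -0. -0.]
```

```bash
python3 -m pendant '[[1,0,0,-0.08,0,0,0],[1,0,0,-0.18,0,0,0],[1,0,-0.1,-0.25,0,0,0],[1,0,-0.25,-0.25,0,0,0],[1,-0.1,-0.4,-0.25,0,0,0],[1,-0.25,-0.5,-0.25,0,0,0],[1,-0.378,-0.506,-0.25,0,0,0],[1,-0.378,-0.506,-0.25,0,0,0]]'; python3 -c "
from h import *
go(W(.01,-.15,.035))"
```

```text
time: 4.75
ee_pos: [0.4789, -0.0762, 0.1753]
eef_rot: [0.661, 0.751, 0.0, 0.0]
ft_force: [-0.3, 0.1, -1.3]
width: 0.0477
grip_force: 20.0
row coords [ 0.0071 -0.1508  0.1753] t 4.75 shift [0.01  0.002 0.468] turn [ 0.     0.    -0.002]
```

```bash
python3 -m pendant '[[1,0.01,0.002,0.13,0,0,0],[1,0.01,0.002,0.26,0,0,0],[1,0.01,0.002,0.36,0,0,0],[1,0.01,0.002,0.43,0,0,0],[1,0.01,0.002,0.455,0,0,0],[1,0.01,0.002,0.466,0,0,0],[1,0.01,0.002,0.47,0,0,0],[1,0.01,0.002,0.47,0,0,0]]'
```

```text
time: 5.75
ee_pos: [0.48, -0.0701, 0.0346]
eef_rot: [0.659, 0.752, 0.0, 0.0]
ft_force: [-0.1, 0.4, -1.3]
width: 0.0473
grip_force: 20.0
```

```bash
python3 -m pendant '[[1,0,0,0.002,0,0,0],[1,0,0,0.004,0,0,0],[1,0,0,0.004,0,0,0]]'
```

```text
time: 6.12
ee_pos: [0.48, -0.0701, 0.0344]
eef_rot: [0.659, 0.752, 0.001, -0.0]
ft_force: [-8.0, 0.5, 20.6]
width: 0.0476
grip_force: 20.0
```

Tin_2 is on the quartz. Releasing it and going to tin_4.

```bash
python3 -m pendant '[[1,0,0,-0.003,0,0,0],[-1,0,0,-0.003,0,0,0],[-1,0,0,-0.003,0,0,0],[-1,0,0,-0.003,0,0,0],[-1,0,0,-0.003,0,0,0],[-1,0,0,-0.003,0,0,0]]' && python3 -m pendant '[[-1,0,0,-0.15,0,0,0],[-1,0,0,-0.3,0,0,0],[-1,0,0,-0.48,0,0,0],[-1,0,0,-0.62,0,0,0],[-1,0,0,-0.72,0,0,0],[-1,0,0,-0.72,0,0,0]]'; python3 -c "
from h import *
go(W(.042,.002,.25))"
```

```text
time: 6.88
ee_pos: [0.4795, -0.0702, 0.0337]
eef_rot: [0.659, 0.752, 0.0, -0.0]
ft_force: [0.1, -0.2, -0.3]
width: 0.085
grip_force: 0.0
time: 7.62
ee_pos: [0.4805, -0.0703, 0.2518]
eef_rot: [0.659, 0.752, 0.002, 0.001]
ft_force: [-0.0, 0.1, -0.1]
width: 0.0866
grip_force: 0.0
row coords [ 0.0127 -0.1484  0.2518] t 7.625 shift [0.098 0.501 0.008] turn [ 0.002 -0.    -0.   ]
```

```bash
python3 -m pendant '[[-1,0.025,0.13,0.006,0,0,0],[-1,0.05,0.26,0.006,0,0,0],[-1,0.08,0.4,0.006,0,0,0],[-1,0.098,0.48,0.006,0,0,0],[-1,0.098,0.5,0.006,0,0,0],[-1,0.098,0.5,0.006,0,0,0],[-1,0.098,0.5,0.006,0,0,0]]'; python3 -c "
from h import *
go(W(.042,.002,.11))
c=cam('scene');cv2.imwrite('pics/s1.png',cv2.resize(c['pixels'][140:340,180:420,::-1],None,fx=3,fy=3))"
```

```text
time: 8.5
ee_pos: [0.6236, -0.0221, 0.248]
eef_rot: [0.659, 0.752, 0.0, -0.0]
ft_force: [-0.5, 0.1, 0.3]
width: 0.0871
grip_force: 0.0
row coords [ 0.0417 -0.0003  0.248 ] t 8.5 shift [0.001 0.008 0.46 ] turn [-0.    -0.    -0.001]
```

View pics/s1.png

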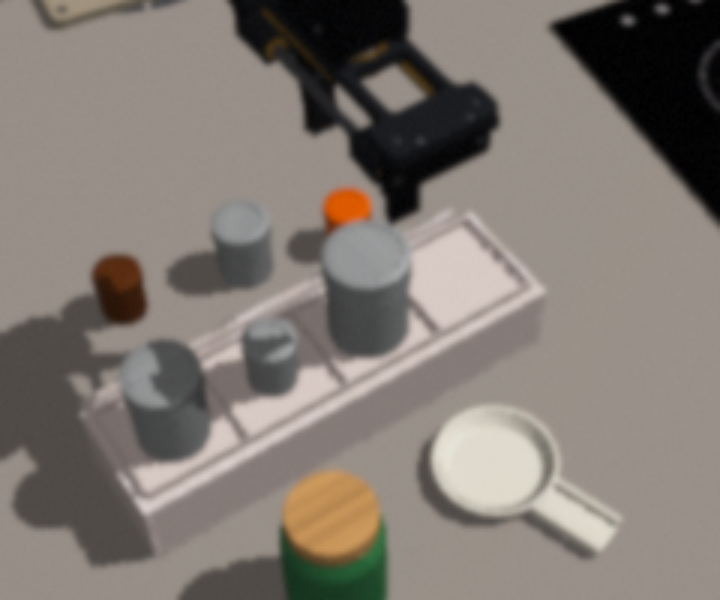

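Tin_2 stands upright on the quartz at (243,243), clear of the look-alikes, and cell_a is empty. Grasping tin_4.

```bash
python3 -m pendant '[[-1,0.001,0.008,0.14,0,0,0],[-1,0.001,0.008,0.26,0,0,0],[-1,0.001,0.008,0.36,0,0,0],[-1,0.001,0.008,0.43,0,0,0],[-1,0.001,0.008,0.46,0,0,0],[-1,0.001,0.008,0.46,0,0,0]]' && python3 -m pendant '[[1,0,0,0,0,0,0],[1,0,0,0,0,0,0],[1,0,0,0,0,0,0],[1,0,0,0,0,0,0],[1,0,0,0,0,0,0]]' 20; python3 -c "
from h import *
go(W(.125,.001,.11))"
```

```text
time: 9.3
ee_pos: [0.6264, -0.0208, 0.1101]
eef_rot: [0.659, 0.752, 0.0, -0.0]
ft_force: [-0.1, 0.4, 0.2]
width: 0.0872
grip_force: 0.0
time: 9.93
ee_pos: [0.6268, -0.0207, 0.1104]
eef_rot: [0.659, 0.752, 0.0, 0.0]
ft_force: [-1.8, 0.8, 4.6]
width: 0.0637
grip_force: 20.0
row coords [0.0427 0.0032 0.1104] t 9.925 shift [ 0.274 -0.007  0.001] turn [ 0. -0. -0.]
```

```bash
python3 -m pendant '[[1,0,0,-0.06,0,0,0],[1,0,0,-0.1,0,0,0],[1,0.08,-0.003,-0.1,0,0,0],[1,0.18,-0.007,-0.1,0,0,0],[1,0.25,-0.007,-0.1,0,0,0],[1,0.274,-0.007,-0.1,0,0,0],[1,0.274,-0.007,-0.1,0,0,0],[1,0.274,-0.007,-0.1,0,0,0]]'; python3 -c "
from h import *
go(W(.125,.001,.111))"
```

```text
time: 10.92
ee_pos: [0.614, 0.059, 0.14]
eef_rot: [0.66, 0.752, -0.0, 0.0]
ft_force: [-0.1, -0.0, -2.5]
width: 0.0636
grip_force: 20.0
row coords [0.1234 0.0009 0.14  ] t 10.925 shift [0.005 0.    0.097] turn [ 0.     0.    -0.001]
```

```bash
python3 -m pendant '[[1,0.004,0,0.04,0,0,0],[1,0.004,0,0.075,0,0,0],[1,0.004,0,0.09,0,0,0],[1,0.004,0,0.097,0,0,0],[1,0.004,0,0.1,0,0,0],[1,0.004,0,0.1,0,0,0]]'
```

```text
time: 11.68
ee_pos: [0.6138, 0.0616, 0.1104]
eef_rot: [0.659, 0.752, 0.0, 0.0]
ft_force: [-1.4, -1.1, 1.2]
width: 0.0634
grip_force: 20.0
```

```bash
python3 -m pendant '[[1,0,0,0.001,0,0,0],[-1,0,0,0,0,0,0],[-1,0,0,0,0,0,0],[-1,0,0,0,0,0,0],[-1,0,0,0,0,0,0]]' && python3 -m pendant '[[-1,0,0,-0.12,0,0,0],[-1,0,0,-0.28,0,0,0],[-1,0,0,-0.42,0,0,0],[-1,-0.15,0,-0.46,0,0,0],[-1,-0.35,0,-0.46,0,0,0],[-1,-0.55,0,-0.46,0,0,0],[-1,-0.7,0,-0.46,0,0,0],[-1,-0.7,0,-0.46,0,0,0]]'; python3 -c "
from h import *
go(W(-.123,.002,.25))"
```

```text
time: 12.3
ee_pos: [0.6137, 0.0617, 0.1099]
eef_rot: [0.659, 0.752, 0.0, 0.0]
ft_force: [-0.7, -0.4, -0.5]
width: 0.0865
grip_force: 0.0
time: 13.3
ee_pos: [0.6404, -0.1518, 0.2478]
eef_rot: [0.662, 0.75, -0.001, 0.001]
ft_force: [-0.5, 0.8, 0.3]
width: 0.0869
grip_force: 0.0
row coords [-0.089  -0.0007  0.2478] t 13.3 shift [-0.113  0.01  -0.007] turn [-0.     0.001 -0.003]
```

```bash
python3 -m pendant '[[-1,-0.08,0.01,0,0,0,0],[-1,-0.125,0.01,0,0,0,0],[-1,-0.125,0.01,0,0,0,0],[-1,-0.125,0.01,0,0,0,0],[-1,-0.125,0.01,0,0,0,0]]'; python3 -c "
from h import *
go(W(-.123,.002,.105))
c=cam('top');cv2.imwrite('pics/t2.png',cv2.resize(c['pixels'][130:330,220:440,::-1],None,fx=3,fy=3))"
```

```text
time: 13.92
ee_pos: [0.6493, -0.1821, 0.248]
eef_rot: [0.659, 0.753, 0.0, -0.0]
ft_force: [0.3, 0.3, -0.4]
width: 0.0869
grip_force: 0.0
row coords [-0.1203  0.0042  0.248 ] t 13.925 shift [-0.009 -0.007  0.477] turn [ 0.    -0.     0.001]
```

View pics/t2.png

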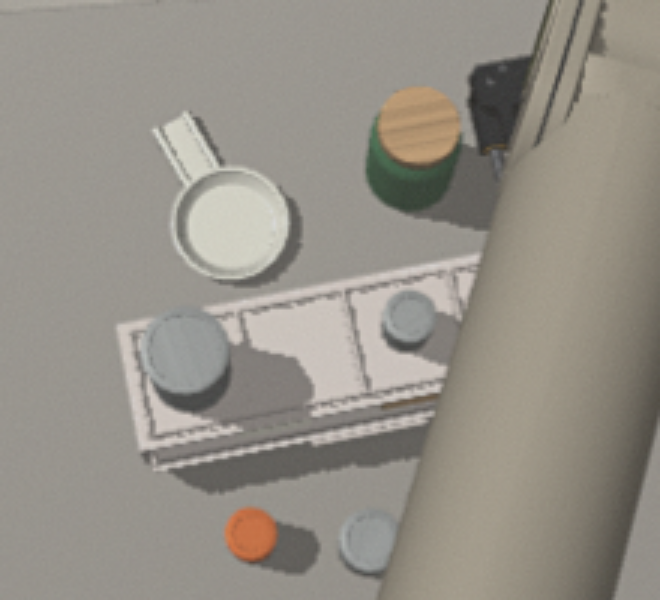

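Tin_4 is in cell_a at (187,350), the jar hasn't moved, and cell_b is free. Grasping tin_3.

```bash
python3 -m pendant '[[-1,-0.007,-0.005,0.14,0,0,0],[-1,-0.007,-0.005,0.26,0,0,0],[-1,-0.007,-0.005,0.37,0,0,0],[-1,-0.007,-0.005,0.44,0,0,0],[-1,-0.007,-0.005,0.477,0,0,0],[-1,-0.007,-0.005,0.477,0,0,0]]' && python3 -m pendant '[[1,0,0,0,0,0,0],[1,0,0,0,0,0,0],[1,0,0,0,0,0,0],[1,0,0,0,0,0,0],[1,0,0,0,0,0,0]]' 20; python3 -c "
from h import *
go(W(.042,.001,.18))"
```

```text
time: 14.72
ee_pos: [0.648, -0.1855, 0.1048]
eef_rot: [0.659, 0.752, -0.0, -0.0]
ft_force: [-0.1, 0.3, 0.4]
width: 0.0872
grip_force: 0.0
time: 15.35
ee_pos: [0.648, -0.1856, 0.1051]
eef_rot: [0.659, 0.752, 0.0, 0.0]
ft_force: [0.6, -0.2, 1.6]
width: 0.0556
grip_force: 20.0
row coords [-0.1236  0.0025  0.1051] t 15.35 shift [ 0.552 -0.005 -0.25 ] turn [ 0. -0. -0.]
```

```bash
python3 -m pendant '[[1,0,0,-0.08,0,0,0],[1,0,0,-0.18,0,0,0],[1,0.03,0,-0.25,0,0,0],[1,0.13,0,-0.25,0,0,0],[1,0.26,0,-0.25,0,0,0],[1,0.39,0,-0.25,0,0,0],[1,0.48,0,-0.25,0,0,0],[1,0.53,-0.003,-0.25,0,0,0]]' && python3 -m pendant '[[1,0.02,0,0,0,0,0],[1,0.02,0,0,0,0,0],[1,0.02,0,0,0,0,0]]'; python3 -c "
from h import *
go(W(.042,.001,.106))"
```

```text
time: 16.35
ee_pos: [0.6257, -0.0256, 0.1796]
eef_rot: [0.658, 0.753, 0.0, -0.0]
ft_force: [0.4, -1.0, -1.2]
width: 0.0558
grip_force: 20.0
time: 16.73
ee_pos: [0.6254, -0.0235, 0.1799]
eef_rot: [0.66, 0.752, -0.0, 0.0]
ft_force: [-0.3, 0.9, -1.4]
width: 0.0558
grip_force: 20.0
row coords [0.04   0.0014 0.1799] t 16.725 shift [ 0.007 -0.001  0.246] turn [ 0.     0.    -0.001]
```

```bash
python3 -m pendant '[[1,0.005,0,0.07,0,0,0],[1,0.005,0,0.14,0,0,0],[1,0.005,0,0.2,0,0,0],[1,0.005,0,0.232,0,0,0],[1,0.005,0,0.243,0,0,0],[1,0.005,0,0.248,0,0,0],[1,0.005,0,0.251,0,0,0],[1,0.005,0,0.251,0,0,0]]'; python3 -c "
from h import *
go(W(-.0405,.002,.25))"
```

```text
time: 17.73
ee_pos: [0.6255, -0.0206, 0.1051]
eef_rot: [0.659, 0.752, 0.0, 0.0]
ft_force: [0.2, -0.3, -0.0]
width: 0.0556
grip_force: 20.0
row coords [0.0429 0.0018 0.1051] t 17.725 shift [-0.278  0.001 -0.483] turn [ 0. -0.  0.]
```

```bash
python3 -m pendant '[[1,0,0,0.002,0,0,0],[-1,0,0,0,0,0,0],[-1,0,0,0,0,0,0],[-1,0,0,0,0,0,0],[-1,0,0,0,0,0,0]]' && python3 -m pendant '[[-1,0,0,-0.12,0,0,0],[-1,0,0,-0.28,0,0,0],[-1,0,0,-0.4,0,0,0],[-1,-0.1,0,-0.48,0,0,0],[-1,-0.22,0,-0.48,0,0,0],[-1,-0.275,0.001,-0.48,0,0,0],[-1,-0.275,0.001,-0.48,0,0,0],[-1,-0.275,0.001,-0.48,0,0,0]]'; python3 -c "
from h import *
go(W(-.0402,.002,.097))"
```

```text
time: 18.35
ee_pos: [0.6251, -0.0206, 0.1044]
eef_rot: [0.659, 0.752, -0.0, -0.0]
ft_force: [-0.5, 0.4, -0.3]
width: 0.0844
grip_force: 0.0
time: 19.35
ee_pos: [0.6363, -0.1005, 0.248]
eef_rot: [0.658, 0.753, 0.0, -0.001]
ft_force: [0.3, 0.4, 0.4]
width: 0.0871
grip_force: 0.0
row coords [-0.0377  0.0021  0.248 ] t 19.35 shift [-0.009  0.     0.503] turn [-0.    -0.001  0.001]
```

```bash
python3 -m pendant '[[-1,-0.006,0,0.14,0,0,0],[-1,-0.006,0,0.27,0,0,0],[-1,-0.006,0,0.39,0,0,0],[-1,-0.006,0,0.46,0,0,0],[-1,-0.006,0,0.503,0,0,0],[-1,-0.006,0,0.503,0,0,0]]' && python3 -m pendant '[[1,0,0,0,0,0,0],[1,0,0,0,0,0,0],[1,0,0,0,0,0,0],[1,0,0,0,0,0,0],[1,0,0,0,0,0,0],[1,0,0,0,0,0,0]]' 20; python3 -c "
from h import *
go(W(-.123,.001,.127))"
```

```text
time: 20.1
ee_pos: [0.6365, -0.1038, 0.0975]
eef_rot: [0.659, 0.752, -0.0, -0.0]
ft_force: [-0.1, 0.9, 0.7]
width: 0.0867
grip_force: 0.0
time: 20.85
ee_pos: [0.6365, -0.1041, 0.0977]
eef_rot: [0.659, 0.752, 0.0, 0.0]
ft_force: [-0.3, -0.4, 0.2]
width: 0.0392
grip_force: 20.0
row coords [-0.0413  0.0018  0.0977] t 20.85 shift [-0.272 -0.003 -0.098] turn [ 0. -0. -0.]
```

```bash
python3 -m pendant '[[1,0,0,-0.06,0,0,0],[1,0,0,-0.1,0,0,0],[1,-0.08,0,-0.1,0,0,0],[1,-0.18,-0.002,-0.1,0,0,0],[1,-0.25,-0.002,-0.1,0,0,0],[1,-0.272,-0.002,-0.1,0,0,0],[1,-0.272,-0.002,-0.1,0,0,0],[1,-0.272,-0.002,-0.1,0,0,0]]'; python3 -c "
from h import *
go(W(-.123,.001,.098))"
```

```text
time: 21.85
ee_pos: [0.6469, -0.1836, 0.1276]
eef_rot: [0.658, 0.753, 0.0, -0.0]
ft_force: [0.3, -0.5, -0.8]
width: 0.0393
grip_force: 20.0
row coords [-0.1215  0.0017  0.1276] t 21.85 shift [-0.005 -0.002  0.099] turn [ 0.    -0.     0.001]
```

```bash
python3 -m pendant '[[1,-0.003,0,0.04,0,0,0],[1,-0.003,0,0.075,0,0,0],[1,-0.003,0,0.09,0,0,0],[1,-0.003,0,0.097,0,0,0],[1,-0.003,0,0.1,0,0,0],[1,-0.003,0,0.101,0,0,0],[1,-0.003,0,0.102,0,0,0]]'
```

```text
time: 22.72
ee_pos: [0.6469, -0.1861, 0.0976]
eef_rot: [0.659, 0.752, 0.0, 0.0]
ft_force: [-1.9, 0.4, 5.1]
width: 0.0396
grip_force: 20.0
```

```bash
python3 -m pendant '[[1,0,0,0,0,0,0],[-1,0,0,0,0,0,0],[-1,0,0,0,0,0,0],[-1,0,0,0,0,0,0],[-1,0,0,0,0,0,0],[-1,0,0,0,0,0,0]]' && python3 -m pendant '[[-1,0,0,-0.12,0,0,0],[-1,0,0,-0.28,0,0,0],[-1,0,0,-0.4,0,0,0],[-1,0.05,-0.08,-0.48,0,0,0],[-1,0.18,-0.2,-0.48,0,0,0],[-1,0.3,-0.35,-0.48,0,0,0],[-1,0.42,-0.46,-0.48,0,0,0],[-1,0.45,-0.5,-0.48,0,0,0]]' && python3 -m pendant '[[-1,0,0,0,0,0,0],[-1,0,0,0,0,0,0],[-1,0,0,0,0,0,0]]'; python3 -c "
from h import *
go(np.array([.48,-.0701,.034]))
c=cam('scene');cv2.imwrite('pics/s2.png',cv2.resize(c['pixels'][140:340,180:420,::-1],None,fx=3,fy=3))"
```

```text
time: 23.48
ee_pos: [0.6468, -0.186, 0.097]
eef_rot: [0.659, 0.752, 0.0, -0.0]
ft_force: [-0.2, -0.2, -0.1]
width: 0.0806
grip_force: 0.0
time: 24.48
ee_pos: [0.4787, -0.0699, 0.2412]
eef_rot: [0.658, 0.753, 0.001, -0.0]
ft_force: [-0.0, -1.7, -0.1]
width: 0.0871
grip_force: 0.0
time: 24.85
ee_pos: [0.4808, -0.0726, 0.2409]
eef_rot: [0.659, 0.752, -0.0, 0.0]
ft_force: [-0.3, 1.1, 0.5]
width: 0.087
grip_force: 0.0
row coords [ 0.0105 -0.1484  0.2409] t 24.85 shift [ 0.009 -0.001  0.69 ] turn [-0.     0.    -0.001]
```

View pics/s2.png

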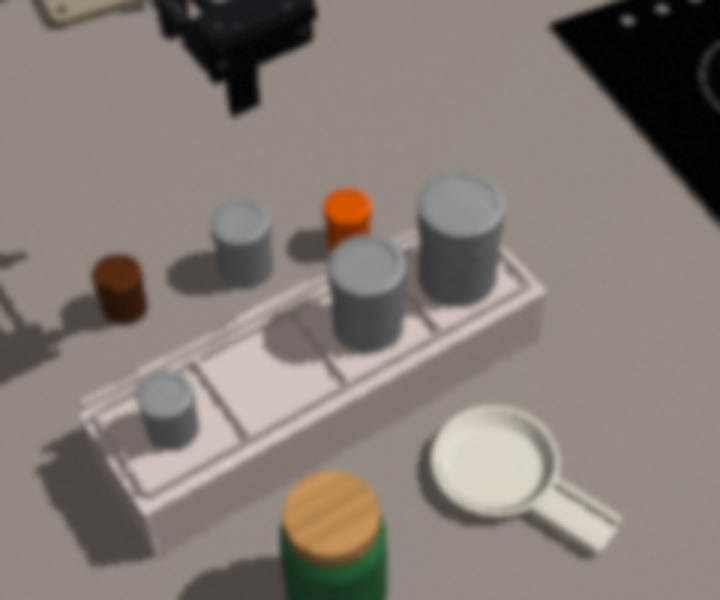

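Tins 4, 3 and 1 stand in cells a, b and d at (458,240), (367,293) and (168,408). Cell_c is empty, and tin_2 waits on the quartz at (243,243).

```bash
python3 -m pendant '[[-1,0.004,0,0.18,0,0,0],[-1,0.004,0,0.36,0,0,0],[-1,0.004,0,0.52,0,0,0],[-1,0.004,0,0.62,0,0,0],[-1,0.004,0,0.68,0,0,0],[-1,0.004,0,0.69,0,0,0],[-1,0.004,0,0.69,0,0,0]]' && python3 -m pendant '[[1,0,0,0,0,0,0],[1,0,0,0,0,0,0],[1,0,0,0,0,0,0],[1,0,0,0,0,0,0],[1,0,0,0,0,0,0],[1,0,0,0,0,0,0]]' 20; python3 -c "
from h import *
go(W(-.041,.001,.16))"
```

```text
time: 25.78
ee_pos: [0.4806, -0.071, 0.0344]
eef_rot: [0.659, 0.752, -0.0, 0.0]
ft_force: [0.8, 0.1, 0.5]
width: 0.087
grip_force: 0.0
time: 26.52
ee_pos: [0.4802, -0.0707, 0.0341]
eef_rot: [0.659, 0.752, 0.0, -0.0]
ft_force: [-0.4, 0.8, 2.3]
width: 0.0473
grip_force: 20.0
row coords [ 0.0124 -0.1487  0.0341] t 26.525 shift [-0.178  0.499 -0.42 ] turn [ 0. -0. -0.]
```

```bash
python3 -m pendant '[[1,0,0,-0.12,0,0,0],[1,-0.05,0,-0.28,0,0,0],[1,-0.13,0,-0.4,0,0,0],[1,-0.178,0.08,-0.44,0,0,0],[1,-0.178,0.22,-0.44,0,0,0],[1,-0.178,0.36,-0.44,0,0,0],[1,-0.178,0.46,-0.44,0,0,0],[1,-0.178,0.499,-0.44,0,0,0]]' && python3 -m pendant '[[1,0,0,0,0,0,0],[1,0,0,0,0,0,0],[1,0,0,0,0,0,0]]'; python3 -c "
from h import *
go(W(-.041,.001,.101))"
```

```text
time: 27.52
ee_pos: [0.6364, -0.1034, 0.1651]
eef_rot: [0.659, 0.752, -0.001, -0.0]
ft_force: [-0.4, -0.3, -1.5]
width: 0.0477
grip_force: 20.0
time: 27.9
ee_pos: [0.6349, -0.1043, 0.1664]
eef_rot: [0.659, 0.752, 0.0, -0.0]
ft_force: [-0.4, 0.1, -0.7]
width: 0.0477
grip_force: 20.0
row coords [-0.0413  0.0002  0.1664] t 27.9 shift [0.001 0.003 0.218] turn [ 0. -0. -0.]
```

```bash
python3 -m pendant '[[1,0.001,0.002,0.07,0,0,0],[1,0.001,0.002,0.13,0,0,0],[1,0.001,0.002,0.18,0,0,0],[1,0.001,0.002,0.205,0,0,0],[1,0.001,0.002,0.214,0,0,0],[1,0.001,0.002,0.218,0,0,0],[1,0.001,0.002,0.22,0,0,0],[1,0.001,0.002,0.221,0,0,0]]'
```

```text
time: 28.9
ee_pos: [0.6364, -0.1036, 0.1001]
eef_rot: [0.659, 0.752, 0.0, 0.0]
ft_force: [0.4, 0.5, -0.8]
width: 0.0476
grip_force: 20.0
```

```bash
python3 -m pendant '[[1,0,0,0.002,0,0,0],[1,0,0,0.003,0,0,0],[1,0,0,0.003,0,0,0]]'
```

```text
time: 29.28
ee_pos: [0.6363, -0.1036, 0.0997]
eef_rot: [0.659, 0.752, 0.0, 0.0]
ft_force: [-3.5, 0.2, 5.5]
width: 0.0473
grip_force: 20.0
```

Tin_2 is on the floor of cell_c. Releasing it and moving clear.

```bash
python3 -m pendant '[[1,0,0,-0.001,0,0,0],[-1,0,0,-0.001,0,0,0],[-1,0,0,-0.001,0,0,0],[-1,0,0,-0.001,0,0,0],[-1,0,0,-0.001,0,0,0],[-1,0,0,-0.001,0,0,0]]' && python3 -m pendant '[[-1,0,0,-0.12,0,0,0],[-1,0,0,-0.28,0,0,0],[-1,0,0,-0.42,0,0,0],[-1,0,-0.1,-0.52,0,0,0],[-1,0,-0.25,-0.55,0,0,0],[-1,0,-0.4,-0.55,0,0,0],[-1,0,-0.5,-0.55,0,0,0],[-1,0,-0.5,-0.55,0,0,0]]' && python3 -m pendant '[[-1,0,0,0,0,0,0],[-1,0,0,0,0,0,0],[-1,0,0,0,0,0,0],[-1,0,0,0,0,0,0]]'; python3 -c "
from h import *
a=cam('scene')['pixels'][130:340,180:420,::-1];b=cam('top')['pixels'][130:340,220:440,::-1]
cv2.imwrite('pics/f.png',cv2.resize(np.hstack([a,b]),None,fx=1.7,fy=1.7,interpolation=cv2.INTER_CUBIC))"
```

```text
time: 30.02
ee_pos: [0.6361, -0.1036, 0.0991]
eef_rot: [0.659, 0.752, 0.0, -0.0]
ft_force: [0.1, -0.4, -0.0]
width: 0.0847
grip_force: 0.0
time: 31.02
ee_pos: [0.4861, -0.1239, 0.2647]
eef_rot: [0.659, 0.752, 0.001, -0.0]
ft_force: [1.2, -0.1, 0.5]
width: 0.087
grip_force: 0.0
time: 31.52
ee_pos: [0.4876, -0.1233, 0.2639]
eef_rot: [0.659, 0.752, -0.0, -0.0]
ft_force: [0.1, 0.3, 0.3]
width: 0.087
grip_force: 0.0
```

View pics/f.png

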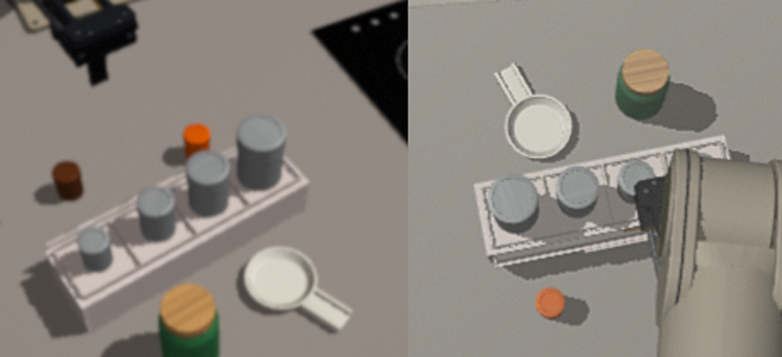

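The tins now run 4, 3, 2, 1 away from the cooktop, at (261,150), (208,183), (156,213) and (95,248). All are upright in their own cells, and the jar and look-alikes haven't moved.

```bash
python3 -c "
from bench import r
print(r.close_job())"
```

```text
the job is handed in; nothing more can be done
None
```

The job is handed in: the tins run largest to smallest from the cooktop end (tin_4, tin_3, tin_2, tin_1 in cells a to d), each upright in its own compartment, the jar not moved, in about 32 s of robot time.

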